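Release the bench lamp's ratchet and lower it onto its rest

ROBOT

A 6-joint arm with a two-finger parallel gripper is mounted at the origin on the work surface. World frame = base frame: x ahead of the robot, y to its left, z up, the work surface at z = 0. Lengths are in m, angles in rad, forces in N, time in s.
With the tool pointing down it reaches from about 0.3 to 0.775 m from the base axis. Payload 14.6 kg.
Tool frame: the origin (TCP) lies midway between the tips of the shut fingers; the grasp point (between the pads) lies 19 mm behind it; z points along the fingers, y is the line along which they close (so a half turn about z gives the same grasp; the last joint's range is limited). The gripper opens to 94 mm and grips with 3 to 60 N. Pads are 16 mm wide; open, the fingers measure 119 mm over their backs; the gripper's body (75 mm by 177 mm) begins 78 mm behind the grasp point.
Start: joints at [-1.345, 0.3, 1.521, -0, 1.321, -0.067], TCP at [0.159, -0.527, 0.205] pointing down, gripper open.
Joint ranges: [-3.03, 3.03], [-0.79, 2.21], [0.23, 2.52], [-1.04, 4.18], [0, 3.07], [-2.55, 2.55]. Speed limits (rad/s): [2.22, 2.22, 2.57, 3.14, 3.14, 3.14].

INTERFACE

Orientations are given as [roll, pitch, yaw] about the fixed x, y, z axes, in that order (R = Rz(yaw) Ry(pitch) Rx(roll)).
In Python, from workcell import readout, viewer, arm gives the robot as it stands. The module is installed in compiled form; this text tells all that it offers.
- The arm moves only by the shell command python3 -m jog 'ROWS'. ROWS is JSON, a list of rows, each a list of 5 numbers: the shift along the world's x, y, z in m, then the turn about the world's z in rad, then the closure, from 0 (fully open) to 1 (shut). In form: [[dx, dy, dz, turn, hand], ...]. A call has 1 to 10 rows; each row is the pose to reach, as a shift and turn from the pose commanded when the call began; what a row does not reach only later rows make up. A row lasts 1/10 s, in which the tool goes at most 50 mm and 8.59 degrees, less where a joint would pass 70% of its speed; a pose out of reach is approached as far as the arm can. A call with a gripper value outside its range is refused whole. The fingers move at their own pace and stop on an object; the grip force is fixed at half the most. Time passes only in rows, so rows that repeat a pose let the fingers close. It gives the time, the measured TCP pose, the force, the opening and the grip force at its end, in the units of the state.
- readout.sense(): the state, without advancing time (a new reading comes with each control period).
- viewer.grab_frame(name): name is "side" or "top" or "wrist"; returns a dict with "color" (400x640x3 uint8, blue, green, red), "range_z" (400x640 float32, m along the optical axis (not along the pixel's ray), 0 where there is no reading), "fx", "fy", "cx", "cy" (pixels), "world_to_cam" (4x4, takes a point from world to camera coordinates). Camera axes: x right, y down, z forward; pixel columns grow to the right and rows downward; lengths in m; the calibration is good to about 2 mm. A picture is of the moment at which its call begins.
- arm.finish_job(): hands the job in; it is judged then, once.
The state is a dict: "clock": time; "joints": joint angles; "qvel": joint speeds; "joint_torque": joint torques, N m; "position": TCP position; "orientation": TCP orientation; "force": force on the tool from outside, world axes, zero at the start; "ft_torque": the same for the moment, N m; "opening": finger opening in m; "gripper_force": force on a finger pad.
Only numpy, scipy, OpenCV 4.12 (cv2) and the standard library are available. Lean on these libraries where they do the work, as an engineer would, in place of code of your own. Each camera call takes 0.05 s, during which the arm holds its last target. There are 200 camera calls.

TASK

The bench lamp in front of the solar cell is locked up by its ratchet: press the blue pawl lever right down so that it is free of the teeth, then push the yellow pad on the lamp head down until the lamp arm is fully home on its rest, leaving the pawl free. Only press and push; leave the solar cell, electrolyser, beaker and load box where they stand, and end with the robot clear of everything.

Things in the scene. Friction and masses are not known exactly. Their poses are not given: they have to be found in the camera images.
- lamp: Lamp stand, fixed to the bench: dark steel base 300 x 110 x 12 mm on a white sheet, two grey cheek plates (tops 144 mm high) around the ratchet. Origin on the bench surface. x axis level, towards the lamp head; z up. Arm hinge axis: parallel to y, at x -10, z 130 mm. Pawl pivot: parallel to y, at x -66, z 70 mm. The blue lever sticks out towards -x, the head towards +x.
- pawl (a joint): Angle of the blue pawl (rad): about 0 engaged in the brass teeth, 0.30 pressed right down on its stop; clear of the teeth from about 0.22. Stiff pivot, no spring: it stays where it is left. Pressing its pad takes about 3 N, more if the lamp arm bears on the pawl.
- pawl_pad (a point): Centre of the top face of the blue pawl lever's pad, 36 x 36 x 8 mm, to be pressed from above. At pawl 0 it lies 95 mm from the pawl pivot towards the lamp's -x and 34 mm above it (104 mm above the bench). It swings about the pivot: about 30 mm down and 6 mm further out to the stop.
- lamp_arm (a joint): How far the lamp arm is lowered (rad): 0 raised, arm 0.40 rad above level; 0.70 fully home, arm 0.30 rad below level, stopped by its black rest post. Starts at 0 to 0.12. With the pawl engaged it stops hard on a tooth at about 0.15. Stiff hinge: the arm stays at any angle and does not fall; lowering it takes about 3 to 6 N on the yellow pad.
- push_pad (a point): Centre of the top face of the yellow push pad, 50 mm along the arm x 40 mm, on the white lamp head (60 to 90 mm diameter, ends 225 mm from the hinge). It is 165 mm along the arm from the hinge axis and 53 mm above the arm's line, and swings with the arm, tilting as the arm does: 243 mm above the bench at joint 0, 132 mm at home.
- solar_cell: Loose bystander: dark solar cell panel 90 x 100 mm leaning on a clear foot 50 x 100 mm, 110 mm high, in front of the lamp. Origin: centre of its underside.
- electrolyser: Loose bystander: clear twin-tube electrolyser, foot 70 x 100 mm, 173 mm high. Origin: centre of its underside.
- beaker: Loose bystander: clear beaker 60 mm across, 75 mm high. Origin: centre of its underside.
- load_box: Loose bystander: dark blue box 70 x 50 x 35 mm with plug posts on top (47 mm high in all). Origin: centre of its underside.

How it is judged:
By the outcome, as a careful person would: the job done as asked, in the order asked, and still so for the second after the job is handed in, with the robot touching nothing.
It also fails if it takes over 48 s, if anything falls off the work surface, if the arm or the gripper's body presses on something with over 40 N, if the wrist force passes 120 N, or if a joint passes its speed limit or range.

## Working session

There is one attempt and no reset: what is moved stays moved. The work goes in short steps, Python scripts to look and compute and a shell command to move; the robot and the scene stay as the last step left them, time stands still between calls to the robot, and variables do not carry over. Pictures are saved under pics/ and viewed, at most 10 in all, crops included, and the job is handed in when it is done.

```bash
mkdir -p pics; cat > h.py <<'E'
import numpy as np, cv2
from workcell import readout, viewer, arm
def pts(f):
    z=f["range_z"]; v,u=np.mgrid[:z.shape[0],:z.shape[1]]
    c=np.stack([(u-f["cx"])/f["fx"]*z,(v-f["cy"])/f["fy"]*z,z],-1)
    M=np.linalg.inv(np.array(f["world_to_cam"])); return c@M[:3,:3].T+M[:3,3]
def mask(f,lo,hi):
    return (cv2.inRange(cv2.cvtColor(f["color"],cv2.COLOR_BGR2HSV),lo,hi)>0)&(f["range_z"]>0)
E
python3 - <<'E'
from h import *
for n in("side","top"):
    f=viewer.grab_frame(n); cv2.imwrite(f"pics/{n}0.png",f["color"]); P=pts(f)
    np.savez(f"{n}0.npz",P=P,c=f["color"])
    for nm,lo,hi in(("blue",(95,120,60),(130,255,255)),("yellow",(20,120,120),(35,255,255))):
        m=mask(f,lo,hi).astype(np.uint8)
        k,l,s,ce=cv2.connectedComponentsWithStats(m)
        for i in range(1,k):
            if s[i,4]>40:
                q=P[l==i]; print(n,nm,s[i],ce[i].round(),np.median(q,0).round(3),np.percentile(q,2,0).round(3),np.percentile(q,98,0).round(3))
print(readout.sense())
E
```

```text
side blue [  300     0   106   128 12328] [351.  60.] [ 1.075 -2.174 -0.011] [ 0.745 -2.2   -0.467] [ 1.436 -2.148  0.364]
side blue [ 416    0  102   40 3287] [461.  17.] [ 0.374 -2.173  0.294] [ 0.071 -2.197  0.165] [ 0.634 -2.15   0.387]
side blue [614  15  23  42 499] [625.  34.] [-0.578 -2.172  0.218] [-0.611 -2.194  0.105] [-0.542 -2.152  0.32 ]
side blue [617  39  23  73 864] [632.  85.] [-0.695 -2.172 -0.091] [-0.772 -2.195 -0.223] [-0.654 -2.136  0.178]
side blue [ 411   58  101   46 3837] [460.  80.] [ 0.324 -2.174 -0.109] [ 0.023 -2.199 -0.24 ] [ 0.631 -2.149  0.022]
side blue [591  66   7   9  47] [594.  70.] [-0.466 -2.172  0.007] [-0.481 -2.195 -0.023] [-0.44  -2.017  0.033]
side blue [594  67  27  42 658] [607.  87.] [-0.567 -2.173 -0.091] [-0.611 -2.196 -0.222] [-0.439 -1.616  0.028]
side blue [450 127  55  11 325] [480. 132.] [ 0.142 -2.172 -0.464] [-0.016 -2.2   -0.49 ] [ 0.305 -2.148 -0.436]
side blue [365 181  15  16 130] [372. 186.] [ 0.555 -0.104  0.104] [ 0.538 -0.131  0.09 ] [ 0.568 -0.026  0.139]
side yellow [326 192  24   6  89] [338. 194.] [0.576 0.197 0.23
[... 345 characters left out ...]
.601 0.2   0.234]
{'clock': 0.1, 'joints': array([-1.34458681e+00,  3.00412070e-01,  1.52154593e+00, -3.90026191e-06,
        1.32068687e+00, -6.66184733e-02]), 'qvel': array([-0.0003052 , -0.00117536, -0.0031739 , -0.0003111 ,  0.00102842,
       -0.00112436]), 'joint_torque': array([ 9.91699417e-04, -5.32642615e+01, -3.53283834e+01,  7.09692668e-02,
        2.34675634e-02, -5.52034885e-05]), 'position': array([ 0.15869519, -0.52635307,  0.20493358]), 'orientation': array([-3.14054252e+00, -6.62756654e-05,  2.92828922e-01]), 'force': array([-0.5764185 , -0.43416888, -0.36964724]), 'ft_torque': array([0.00893415, 0.02342486, 0.02580987]), 'gripper_force': 0.0, 'opening': 0.09419593825020198}
```

View pics/top0.png

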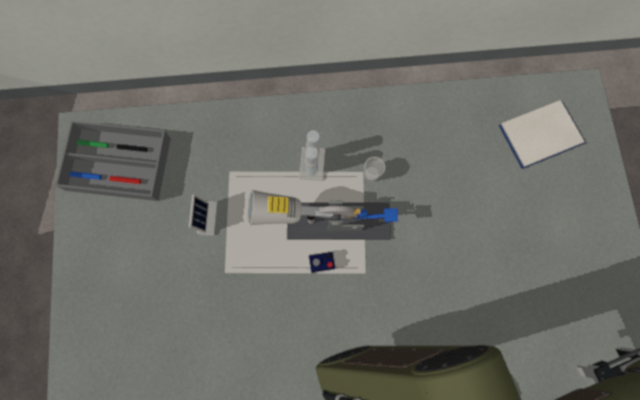

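View pics/side0.png

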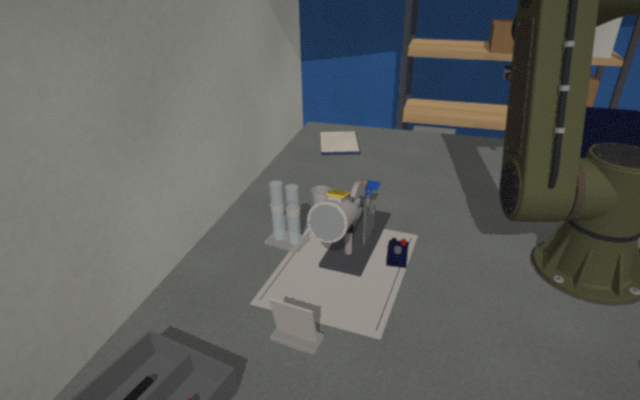

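```bash
python3 - <<'E'
from h import *
d=np.load("top0.npz"); P=d["P"]; hsv=cv2.cvtColor(d["c"],cv2.COLOR_BGR2HSV)
b=cv2.inRange(hsv,(95,120,60),(130,255,255))>0
b&=(P[...,0]>.45)&(P[...,0]<.68)&(abs(P[...,1])<.25)&(P[...,2]>.08)
y=(cv2.inRange(hsv,(20,120,120),(35,255,255))>0)&(P[...,2]>.15)&(P[...,1]>.1)&(P[...,1]<.25)&(P[...,0]>.5)
for m in(b,y):
    q=P[m]; print(len(q)); print(cv2.minAreaRect(q[:,:2].astype(np.float32)*1000), q[:,2].min(),q[:,2].max())
q=P[b]
for a in np.arange(-.14,-.02,.01):
    s=q[(q[:,1]>=a)&(q[:,1]<a+.01)]
    if len(s): print(round(a,3),len(s),s[:,0].min().round(3),s[:,0].max().round(3),np.median(s[:,2]).round(3))
E
```

```text
296
((559.7623901367188, -81.40779113769531), (104.448486328125, 36.253204345703125), 82.6481704711914) 0.08058338232164108 0.14141997580423182
306
((582.4944458007812, 177.91940307617188), (47.06536865234375, 39.25031661987305), 84.57192993164062) 0.20302629194307142 0.23576441248492297
-0.14 17 0.538 0.571 0.104
-0.13 50 0.538 0.572 0.103
-0.12 53 0.538 0.573 0.102
-0.11 55 0.538 0.575 0.1
-0.1 24 0.539 0.569 0.095
-0.09 16 0.553 0.563 0.087
-0.08 15 0.555 0.564 0.085
-0.07 11 0.555 0.565 0.083
-0.06 6 0.556 0.563 0.083
-0.05 21 0.555 0.57 0.136
-0.04 24 0.556 0.567 0.135
-0.03 4 0.556 0.563 0.093
```

The top view shows the blue pawl pad at about (391,215), the yellow pad at (278,204), the solar cell at (202,214), the electrolyser at (312,155), the beaker at (374,168) and the load box at (321,262). The side view agrees: the pawl lever is at (372,186) and the yellow pad at (338,194). In world coordinates the pawl pad is at about (0.556,-0.117,0.103) and the push pad at (0.582,0.178,0.226). The lamp heading is about 1.48 rad.

```bash
python3 -m jog '[[0.03,0.03,0.02,0.12,1],[0.06,0.06,0.03,0.24,1],[0.09,0.09,0.03,0.36,1],[0.125,0.125,0.03,0.48,1],[0.16,0.16,0.03,0.6,1],[0.195,0.195,0.03,0.72,1],[0.23,0.23,0.03,0.84,1],[0.265,0.265,0.03,0.96,1],[0.3,0.3,0.03,1.08,1],[0.33,0.33,0.03,1.19,1]]'
python3 -m jog '[[0.03,0.03,0,0,1],[0.055,0.06,0,0,1],[0.067,0.078,0,0,1],[0.067,0.078,-0.03,0,1],[0.067,0.078,-0.06,0,1],[0.067,0.078,-0.08,0,1],[0.067,0.078,-0.09,0,1],[0.067,0.078,-0.09,0,1]]'
```

```text
clock: 1.1
position: [0.49, -0.1945, 0.2353]
orientation: [-3.141, -0.0, 1.489]
force: [0.3, -0.3, 1.0]
opening: 0.0176
gripper_force: 0.0
clock: 1.9
position: [0.5553, -0.1185, 0.1444]
orientation: [-3.139, -0.0, 1.483]
force: [1.0, 0.0, 0.5]
opening: 0.0005
gripper_force: 0.0
```

```bash
python3 -m jog '[[0,0,-0.02,0,1],[0,0,-0.032,0,1],[0,0,-0.038,0,1],[0,-0.001,-0.043,0,1],[0,-0.002,-0.048,0,1],[0,-0.003,-0.053,0,1],[0,-0.004,-0.058,0,1],[0,-0.005,-0.063,0,1]]'
python3 -m jog '[[0,-0.0005,-0.003,0,1],[0,-0.001,-0.005,0,1],[0,-0.001,-0.005,0,1]]'
```

```text
clock: 2.7
position: [0.5559, -0.1238, 0.0823]
orientation: [3.141, 0.0, 1.483]
force: [0.1, -0.3, 2.9]
opening: 0.0004
gripper_force: 1.2
clock: 3.0
position: [0.5557, -0.1244, 0.0772]
orientation: [-3.141, -0.0, 1.483]
force: [0.6, -0.9, 0.1]
opening: 0.0002
gripper_force: 0.1
```

```bash
python3 -m jog '[[0,0,-0.002,0,1],[0,0,-0.002,0,1]]'; python3 - <<'E'
from h import *
f=viewer.grab_frame("side"); cv2.imwrite("pics/side1.png",cv2.resize(f["color"][120:280,250:450],None,fx=3,fy=3))
E
```

```text
clock: 3.2
position: [0.5558, -0.1246, 0.0755]
orientation: [3.141, 0.0, 1.483]
force: [-0.7, 0.3, 2.1]
opening: 0.0005
gripper_force: 0.9
```

View pics/side1.png

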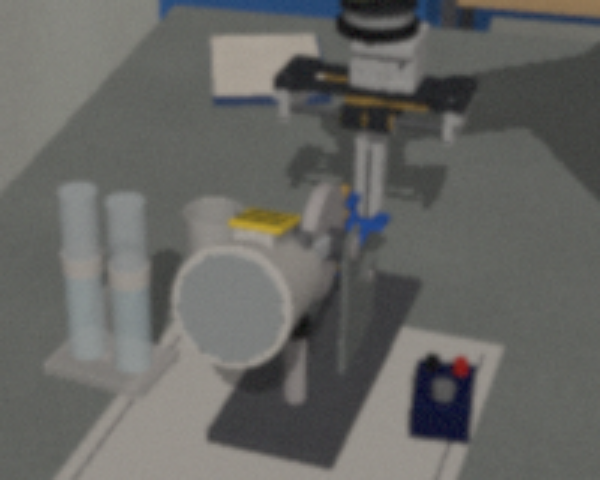

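The shut fingers are on the blue lever at crop (370,210), which has gone down, and nothing else has moved. I'll keep pressing until it reaches the stop.

```bash
python3 -m jog '[[0,0,-0.002,0,1],[0,0,-0.002,0,1]]'; python3 -m jog '[[0,0,-0.002,0,1],[0,0,-0.002,0,1]]'
```

```text
clock: 3.45
position: [0.5561, -0.1246, 0.0748]
orientation: [3.14, 0.0, 1.483]
force: [-5.7, 1.5, 14.6]
opening: 0.0007
gripper_force: 7.4
clock: 3.65
position: [0.5564, -0.1247, 0.0743]
orientation: [3.139, 0.0, 1.483]
force: [-10.4, 3.8, 30.7]
opening: 0.0006
gripper_force: 14.8
```

The force rose sharply at z about 0.0745, so the pawl is on its stop. Next I retract and check it.

```bash
python3 -m jog '[[0,0,0.01,0,1],[0,0,0.04,0,1],[0,0,0.085,0,1],[0,0,0.13,0,1],[0,0,0.175,0,1],[0,0,0.22,0,1],[0.005,0.04,0.23,0,1],[0.01,0.08,0.23,0,1],[0.014,0.12,0.23,0,1],[0.018,0.16,0.23,0,1]]'
python3 -m jog '[[0.004,0.05,0,0,1],[0.008,0.1,0,0,1],[0.009,0.134,0,0,1],[0.009,0.14,0,0,1]]'
python3 - <<'E'
from h import *
f=viewer.grab_frame("top"); P=pts(f); m=mask(f,(95,120,60),(130,255,255))&(P[...,0]>.45)&(P[...,0]<.68)&(abs(P[...,1])<.25)&(P[...,1]<-.03)&(P[...,2]>.03)
q=P[m]
for a in np.arange(-.15,-.03,.01):
    s=q[(q[:,1]>=a)&(q[:,1]<a+.01)]
    if len(s): print(round(a,3),len(s),s[:,0].min().round(3),s[:,0].max().round(3),np.median(s[:,2]).round(3))
f=viewer.grab_frame("side"); cv2.imwrite("pics/side2.png",cv2.resize(f["color"][120:280,250:450],None,fx=3,fy=3))
P=pts(f); q=P[mask(f,(20,120,120),(35,255,255))&(P[...,2]>.15)&(P[...,0]>.5)&(P[...,1]>.1)]; print("yellow",np.median(q,0),q.min(0),q.max(0))
E
```

```text
clock: 4.65
position: [0.5736, 0.0369, 0.3014]
orientation: [-3.142, 0.0, 1.482]
force: [-0.2, -0.2, -0.0]
opening: 0.0004
gripper_force: 0.0
clock: 5.05
position: [0.5823, 0.1788, 0.3008]
orientation: [-3.141, -0.0, 1.487]
force: [-1.0, 0.5, 0.0]
opening: 0.0003
gripper_force: 0.0
-0.14 31 0.538 0.57 0.071
-0.13 45 0.537 0.57 0.074
-0.12 44 0.539 0.574 0.075
-0.11 43 0.54 0.573 0.075
-0.1 13 0.553 0.563 0.068
-0.09 15 0.554 0.564 0.069
-0.08 14 0.555 0.564 0.068
-0.07 18 0.553 0.567 0.074
-0.06 32 0.553 0.567 0.128
-0.05 37 0.555 0.567 0.13
-0.04 18 0.558 0.568 0.087
yellow [0.57791062 0.19624341 0.23177827] [0.56011096 0.16023081 0.22162026] [0.60328164 0.20697675 0.42641142]
```

View pics/side2.png

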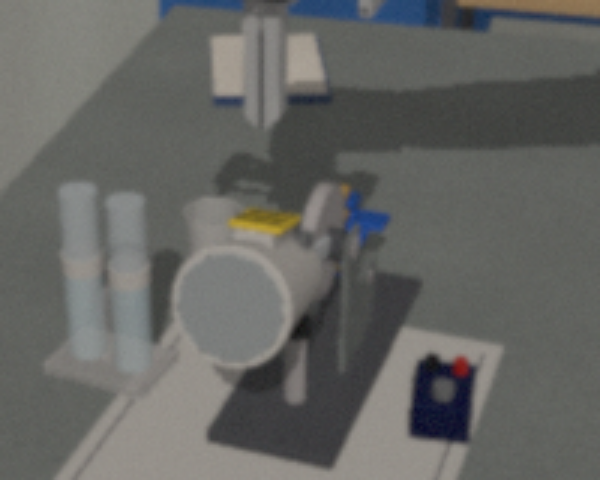

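The pawl pad now sits at z 0.074, crop (370,220), which is fully down and free of the teeth. The fingers are above the yellow pad, which is at (265,222). Next I push it down, following its arc.

```bash
python3 -m jog '[[0,0,-0.035,0,1],[0,0,-0.06,0,1],[0,0.0,-0.07,0,1],[0,0.002,-0.076,0,1],[0,0.005,-0.083,0,1],[0.001,0.009,-0.09,0,1],[0.001,0.012,-0.097,0,1],[0.001,0.015,-0.104,0,1],[0.002,0.018,-0.111,0,1],[0.002,0.02,-0.118,0,1]]'
```

```text
clock: 6.15
position: [0.5848, 0.1962, 0.183]
orientation: [3.141, -0.001, 1.483]
force: [1.2, 3.3, 4.2]
opening: 0.0006
gripper_force: 2.3
```

```bash
python3 -m jog '[[0,0.002,-0.007,0,1],[0,0.004,-0.014,0,1],[0,0.005,-0.02,0,1],[0.001,0.006,-0.026,0,1],[0.001,0.007,-0.032,0,1],[0.001,0.007,-0.038,0,1],[0.001,0.008,-0.043,0,1],[0.001,0.008,-0.046,0,1],[0.001,0.008,-0.046,0,1]]'
```

```text
clock: 7.05
position: [0.5856, 0.2032, 0.1368]
orientation: [-3.141, 0.001, 1.483]
force: [0.7, 0.1, 0.3]
opening: 0.0001
gripper_force: 0.3
```

```bash
python3 -m jog '[[0,0,-0.003,0,1],[0,0,-0.003,0,1]]';python3 -m jog '[[0,0,-0.002,0,1],[0,0,-0.002,0,1]]'
```

```text
clock: 7.25
position: [0.5858, 0.2032, 0.1352]
orientation: [3.141, 0.0, 1.483]
force: [-3.5, 0.6, 7.6]
opening: 0.0004
gripper_force: 4.0
clock: 7.45
position: [0.5859, 0.2033, 0.1347]
orientation: [3.14, -0.0, 1.483]
force: [-9.2, -1.1, 20.3]
opening: 0.0003
gripper_force: 9.6
```

It is hard against the rest. I'll press slightly more, then retract and check.

```bash
python3 -m jog '[[0,0,-0.002,0,1],[0,0,-0.002,0,1],[0,0,0.005,0,1],[0,0,0.04,0,1],[0,0,0.09,0,1],[0,0,0.14,0,1],[0,0,0.18,0,1]]'
python3 -m jog '[[-0.03,-0.03,0,0,1],[-0.06,-0.07,0,0,1],[-0.09,-0.11,0,0,1],[-0.12,-0.15,0,0,1],[-0.14,-0.19,0,0,1],[-0.16,-0.23,0,0,1],[-0.17,-0.27,0,0,1],[-0.18,-0.3,0,0,1],[-0.18,-0.3,0,0,1]]'
python3 - <<'E'
from h import *
f=viewer.grab_frame("top"); P=pts(f); R=(P[...,0]>.45)&(P[...,0]<.68)&(abs(P[...,1])<.25)&(P[...,2]>.03)
cv2.imwrite("pics/top3.png",f["color"])
q=P[R&mask(f,(95,120,60),(130,255,255))&(P[...,1]<-.1)]; print("pawl",np.median(q,0))
q=P[R&mask(f,(20,120,120),(35,255,255))&(P[...,1]>.1)]
print("yellow",q.mean(0)); A=np.c_[q[:,:2]-q[:,:2].mean(0),np.ones(len(q))]; print("slope",np.linalg.lstsq(A,q[:,2],rcond=None)[0])
f=viewer.grab_frame("side"); cv2.imwrite("pics/side3.png",cv2.resize(f["color"][120:280,250:450],None,fx=3,fy=3))
E
```

```text
clock: 8.15
position: [0.5857, 0.203, 0.3154]
orientation: [3.14, -0.0, 1.482]
force: [-0.1, 0.1, -0.4]
opening: 0.0005
gripper_force: 0.0
clock: 9.05
position: [0.4047, -0.0993, 0.3124]
orientation: [-3.141, 0.001, 1.479]
force: [0.7, 0.8, -0.9]
opening: 0.0007
gripper_force: 0.0
pawl [ 0.55556646 -0.11820819  0.07412152]
yellow [0.58460406 0.20512771 0.13173395]
slope [-0.02620557 -0.29993622  0.13173395]
```

View pics/side3.png

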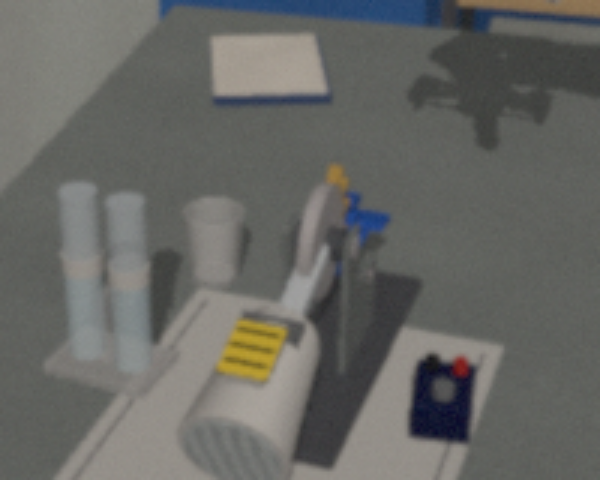

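View pics/top3.png

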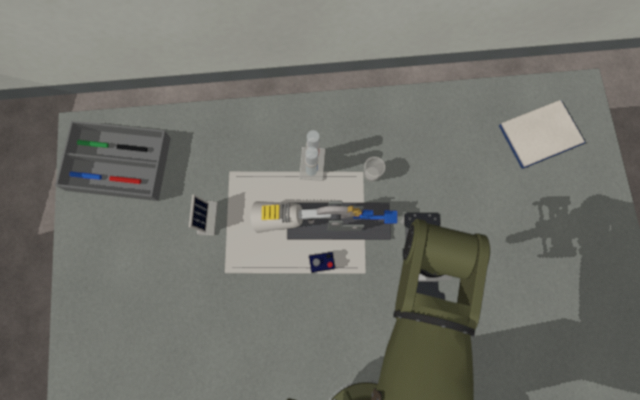

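The head is fully down: the yellow pad is at z 0.132 with a slope of -0.30, top view (271,212). The pawl is still down at z 0.074, (391,217). The bystanders haven't moved: solar cell (202,214), electrolyser (312,155), beaker (374,168), load box (321,262). The robot is clear of everything.

```bash
python3 -c "
from workcell import arm
print(arm.finish_job())"
```

```text
the job is handed in; nothing more can be done
None
```

I pressed the pawl down to its stop, and it stayed free of the teeth. I then pushed the lamp arm fully home on its rest, left the bystanders where they stood, moved the robot clear and handed the job in after about 9 s.

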